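# Hold the banding wheel's index plunger out

### The arm

A 7-joint arm with a two-finger parallel gripper is mounted at the origin on the work surface. World frame = base frame: x ahead of the robot, y to its left, z up, the work surface at z = 0. Lengths are in m, angles in rad, forces in N, time in s.
With the tool pointing down it reaches from about 0.4 to 0.85 m from the base axis. Payload 10.4 kg.
Tool frame: the origin (TCP) lies between the finger pads; the fingertips stand 17 mm ahead of it and the grasp point (between the pads) lies 2 mm behind it (ctrl.tips_ahead is the distance from the TCP to the fingertips, in m); z points along the fingers, y is the line along which they close (so a half turn about z gives the same grasp; the last joint's range is limited). The gripper opens to 87 mm and grips with 3 to 60 N. Pads are 19 mm wide; open, the fingers measure 117 mm over their backs; the gripper's body (75 mm by 190 mm) begins 51 mm behind the grasp point.
Start: joints at [-1.356, 0.332, -0.065, 1.46, 0.022, 1.35, -0.088], TCP at [0.147, 0.607, 0.24] pointing down, gripper open.
Joint ranges: [-2.6, 2.6], [-0.5, 2.12], [-1.47, 1.34], [0.16, 2.42], [-1.27, 4.41], [0.06, 2.06], [-2.6, 2.6]. Speed limits (rad/s): [2.22, 2.22, 2.79, 2.79, 3.14, 3.14, 3.14].

### API

Orientations are given as [roll, pitch, yaw] about the fixed x, y, z axes, in that order (R = Rz(yaw) Ry(pitch) Rx(roll)).
In Python, from station import ctrl gives the robot as it stands. The module is installed in compiled form; this text tells all that it offers.
- The arm moves only by the tool drive_tool, never from a script. Its argument "moves" is a list of rows, each a list of 5 numbers: the shift along the tool's x, y, z in mm, then the turn about the tool's z in degrees, then the closure, from 0 (fully open) to 1 (shut). In form: [[tx, ty, tz, turn, jaw], ...]. A call has 1 to 20 rows; each row shifts and turns the commanded pose from where the row before left it, along the tool's axes as they then stand; what a row does not reach is not made up. A row lasts 1/10 s, in which the tool goes at most 50 mm and 8.59 degrees, less where a joint would pass 70% of its speed; a pose out of reach is approached as far as the arm can. A call with a gripper value outside its range is refused whole. The fingers move at their own pace and stop on an object; "squeeze" is the grip in N (left out, the last holds). Time passes only in rows, so rows that do not move let the fingers close. It gives the time, the measured TCP pose, the force, the opening and the grip force at its end, in the units of the state.
- ctrl.observe(): the state, without advancing time (a new reading comes with each control period).
- ctrl.read_camera(name): name is "scene" or "top" or "wrist"; returns (picture, depth): 420x560x3 uint8, blue, green, red; 420x560 float32, m along the optical axis (not along the pixel's ray), 0 where there is no reading.
- ctrl.camera_info(name): a dict with "fov_y" (degrees; the focal length in pixels is half the picture's height over the tangent of half this angle, whatever the lens; pixels are square), "cx", "cy" (the principal point, pixels), "cam_to_world" (4x4, takes a point from camera to world coordinates). Camera axes: x right, y up, looking along -z (the intrinsics and any distortion apply to the point x, -y, -z); pixel columns grow to the right and rows downward; lengths in m; the calibration is good to about 2 mm. A picture is of the moment at which its call begins: read the wrist's pose just before it. camera_info takes no time and is no camera call; for the wrist camera it gives the pose at the moment of the call.
- ctrl.hand_in(): hands the job in; it is judged then, once.
The state is a dict: "clock": time; "joints": joint angles; "dq": joint speeds; "effort": joint torques, N m; "tool_pos": TCP position; "tool_rot": TCP orientation; "contact_force": force on the tool from outside, world axes, zero at the start; "torque": the same for the moment, N m; "finger_gap": finger opening in m; "grip_force": force on a finger pad.
Only numpy, scipy, OpenCV 4.12 (cv2) and the standard library are available. Lean on these libraries where they do the work, as an engineer would, in place of code of your own. Each camera call takes 0.05 s, during which the arm holds its last target. There are 200 camera calls.

### The job

Stand the red-clay tumbler from the ware board upright in the middle of the locked banding wheel, gripping it only lightly because the bisque is brittle, and setting it down softly. Then pull the wheel's spring plunger straight back by its red knob as far as it goes, without turning the wheel or shifting the tumbler, and finish while still holding it fully back so that I can spin the wheel and paint the bands. Leave the other pots, the jars and the tools where they are.

Things in the scene. Friction and masses are not known exactly. Their poses are not given: they have to be found in the camera images.
- tumbler: Handle-less bisque-fired tumbler of red-brown clay, loose, about 0.17 kg, standing on the ware board: 60 mm outside diameter (foot 54 mm), 85 mm tall, wall 4.5 mm, open top. Origin at the centre of its underside, z up along its axis. Brittle: it cracks when the two fingers together press on it with more than 90 N (45 N a finger), and it chips when it is dropped from more than about 6 mm or pressed onto the wheel head with more than 40 N.
- ware_board: Wooden board 360 x 170 x 18 mm lying fixed on the table, its long side along its own x, its top 18 mm above the table. Tumbler, white mug and small bowl stand in a row along its x, about 105 mm apart and up to 30 mm off its middle line, in any order. Origin at the centre of its underside.
- banding_wheel: Grey cast base of the indexing banding wheel, fixed. Origin on the table under the wheel's axis. Its own -x points to the side with the bracket (40 mm wide, 100 mm high, 116 to 134 mm from the axis) that carries the plunger; the plunger's steel sleeve, 20 mm in diameter, ends 152 mm from the axis.
- head_centre (a point): Centre of the upper face of the bare aluminium wheel head, 104 mm above the table. The head is a level disc of 180 mm diameter, 12 mm thick, with turned rings of 68, 102, 136 and 170 mm diameter. A steel index plate of 200 mm diameter turns with it below (72 to 88 mm above the table), with 12 holes in its rim.
- wheel_head: The aluminium disc of the wheel head, 180 mm in diameter, 12 mm thick; origin at the centre of its underside, 92 mm above the table.
- head_turn (a joint): Angle of the wheel head about its upright axis, rad, 0 at the start. The plunger's pin holds it to within about 0.03 rad; with the pin out it turns freely.
- pull_knob: Red round pull knob of the plunger, 30 mm in diameter and 23 mm long, its axis level, 80 mm above the table, 170 mm from the wheel's axis when the pin is in. Origin at its centre; its own +x points straight away from the wheel, the way to pull. Beneath and beside it is free space; it can be pinched from above by its two sides, as firmly as you like.
- plunger (a joint): Travel of the plunger, m: 0 with the pin home in the index plate's hole (12 mm deep in it), 0.016 fully back at its stop, when the pin stands 4 mm clear of the plate. A spring draws it in with about 8 N at 0 and 14.5 N at 0.016; let go, it snaps home.
- seat_hole (a point): Mouth of the index hole in which the pin sits, at the plate's rim, 100 mm from the wheel's axis and 80 mm above the table.
- white_mug: White mug with handle, 68 mm diameter, 82 mm tall, on the ware board; leave it. Origin under its centre.
- small_bowl: Small white bowl, 86 mm diameter, 45 mm tall, on the ware board; leave it. Origin under its centre.
- jar_blue: Blue jar with white lid, 57 mm diameter, 73 mm tall, on the table; leave it. Origin under its centre.
- jar_yellow: Yellow jar of the same kind; leave it.
- jar_green: Green jar of the same kind; leave it.
- brush_pot: Blue pot with brushes, 72 mm diameter, 220 mm tall with the brushes; leave it. Origin under its centre.
- turning_tool: Trimming tool with a wooden handle lying on the table, 180 mm long, 12 mm thick, along its own x; leave it.
There are look-alikes about, which are no part of the job. Leave any purple or turquoise look-alike of the tumbler alone.

How it is judged:
By the outcome, as a careful person would: the job done as asked, in the order asked, and still so for the second after the job is handed in, while the arm keeps its last pose, push and grip.
It also fails if it takes over 48 s, if anything falls off the work surface, if the arm or the gripper's body presses on something with over 40 N, if the wrist force passes 120 N, or if a joint passes its speed limit or range.

## Working session

There is one attempt and no reset: what is moved stays moved. The work goes in short steps, Python scripts to look and compute and a tool call to move; the robot and the scene stay as the last step left them, time stands still between calls to the robot, and variables do not carry over. Pictures are saved under pics/ and viewed, at most 10 in all, crops included, and the job is handed in when it is done.

Besides the shell and the picture viewer there is one more tool, called as a command line: name --pt "numbers of a row" for each row, then --argument value for the rest. drive_tool: Moves the arm, as the interface text tells. Its arguments: {"type":"object","properties":{"moves":{"type":"array","items":{"type":"array","items":{"type":"number"}}},"squeeze":{"type":"number"}},"required":["moves"]}

```bash
mkdir -p pics; cat > h.py <<'E'
import numpy as np, cv2
from station import ctrl
def grab(n):
    i=ctrl.camera_info(n); p,d=ctrl.read_camera(n); return p,d,i
def pts(d,i):
    h,w=d.shape; f=h/2/np.tan(np.radians(i['fov_y'])/2)
    v,u=np.mgrid[:h,:w]; X=np.stack([(u-i['cx'])/f*d,-(v-i['cy'])/f*d,-d,np.ones_like(d)],-1)
    return (X@np.array(i['cam_to_world']).T)[...,:3]
E
python3 - <<'E'
from h import *
for n in('scene','top'):
    p,d,i=grab(n); cv2.imwrite(f'pics/{n}0.png',p); np.savez(f'/tmp/{n}0.npz',p=p,d=d,P=pts(d,i)); print(n,i)
print(ctrl.observe(), ctrl.tips_ahead)
E
```

```text
scene {'fov_y': 47.71035216595093, 'cx': 288.0385542107157, 'cy': 210.21548150712124, 'cam_to_world': array([[ 0.22807452, -0.58922864,  0.77510749,  1.46938129],
       [ 0.97350624,  0.12463072, -0.19171015, -0.24911572],
       [ 0.01635891,  0.79829618,  0.60204285,  0.81819636],
       [ 0.        ,  0.        ,  0.        ,  1.        ]])}
top {'fov_y': 49.45166222798272, 'cx': 275.4122905495622, 'cy': 210.05842149021984, 'cam_to_world': array([[ 0.00486313,  0.98158257, -0.19097648,  0.32508475],
       [-0.99998357,  0.00535287,  0.0020486 , -0.00998107],
       [ 0.00303314,  0.19096338,  0.98159248,  1.18562269],
       [ 0.        ,  0.        ,  0.        ,  1.        ]])}
{'clock': 0.1, 'joints': array([-1.35563384,  0.33281317, -0.06470876,  1.46085402,  0.02157115,
        1.349907  , -0.08850318]), 'dq': array([-4.50757530e-04, -1.24123349e-04,  7.11952078e-04, -4.28530878e-03,
       -1.21577910e-05,  1.05705000e-03,  2.19098037e-04]), 'effort': array([ 1.15503783e-03, -6.24539208e+01,  2.45689804e-02, -3.90723681e+01,
       -6.14416064e-02,  3.64843919e-02,  1.12806842e-04]), 'tool_pos': array([0.14711668, 0.60710126, 0.23883228]), 'tool_rot': array([-3.14030530e+00,  2.73851405e-05,  2.90384808e+00]), 'contact_force': array([-0.33854546,  0.76783286,  0.08495783]), 'torque': array([-0.0211943 , -0.03708077,  0.01958384]), 'grip_force': 0.0, 'finger_gap': 0.08672326341861514} 0.017
```

View pics/scene0.png

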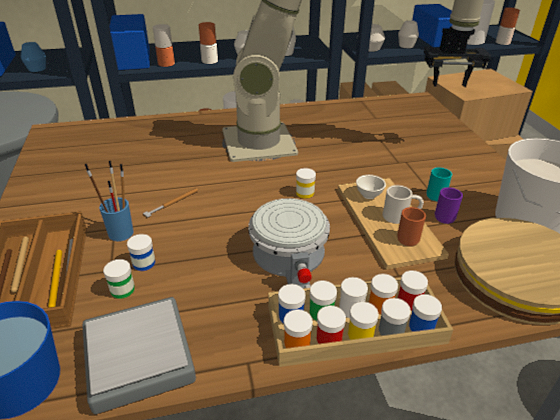

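View pics/top0.png

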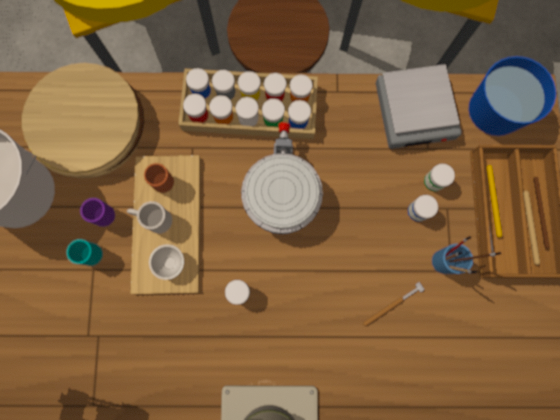

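The red-brown tumbler is on the board at scene (411,227) and top (158,177). The look-alikes are purple at top (95,211) and turquoise at (84,252), both off the board. The red-brown one fits the description. The wheel is at top (282,192) and the red knob at (284,127), close to a tray of paint jars.

```bash
python3 - <<'E'
from h import *
T=np.load('/tmp/top0.npz');S=np.load('/tmp/scene0.npz')
cv2.imwrite('pics/crop.png',np.hstack([cv2.resize(T['p'][100:250,60:330],None,fx=1.45,fy=2*.725),cv2.resize(S['p'][170:320,240:510],None,fx=1.45,fy=1.45)]))
for nm,D,(bt,bk) in(('top',T,((140,160,176,195),(272,118,298,138))),('scene',S,((395,205,428,250),(295,262,316,288)))):
    p,P,d=D['p'].astype(int),D['P'],D['d']
    for o,b in(('tumbler',bt),('knob',bk)):
        sl=np.s_[b[1]:b[3],b[0]:b[2]]; q=p[sl]; m=(q[...,2]>1.5*q[...,1])&(q[...,2]>1.8*q[...,0])&(d[sl]>0)
        if o=='knob': m&=q[...,2]>120; m&=q[...,1]<60
        X=P[sl][m]; X=X[X[:,2]>(.03 if o=='tumbler' else .06)]
        print(nm,o,len(X),np.percentile(X,[2,50,98],axis=0).round(4).tolist())
        if o=='tumbler':
            R=X[X[:,2]>X[:,2].max()-.008]; print(' rim',R.min(0).round(4),R.max(0).round(4), cv2.minEnclosingCircle(R[:,:2].astype(np.float32)))
    # head
    P2=P.reshape(-1,3); m=(abs(P2[:,2]-.104)<.006)
    lim=(abs(P2[:,1]+.02)<.2)&(P2[:,0]>.3)
    h=P2[m&lim]
    c=np.median(h[:,:2],0)
    for _ in range(5):
        h2=h[np.hypot(*(h[:,:2]-c).T)<.1]; c=(h2[:,:2].min(0)+h2[:,:2].max(0))/2
    print(nm,'head',c,h2.min(0),h2.max(0),len(h2), np.median(h2,0))
    # tray top objects near knob
    k=P2[(abs(P2[:,0]-.72)<.12)&(abs(P2[:,1])<.2)]
np.set_printoptions(suppress=True)
P=T['P']
for r in (100,105,110,115,120,122,124,126,128,130,132,134,136,138,140,145,150): print(r,P[r,284].round(3),P[r,300].round(3), P[r,265].round(3))
E
```

```text
top tumbler 515 [[0.5932, 0.2532, 0.0328], [0.6238, 0.2817, 0.0793], [0.649, 0.3086, 0.1065]]
 rim [0.5938 0.2531 0.1018] [0.6519 0.3112 0.1097] ((0.6220690608024597, 0.2815747559070587), 0.030141856521368027)
top knob 71 [[0.7441, -0.0431, 0.0872], [0.7536, -0.0304, 0.0944], [0.7628, -0.0203, 0.0991]]
top head [ 0.58284874 -0.0269661 ] [ 0.49346972 -0.11617584  0.09803077] [0.67222777 0.06224365 0.10999342] 4092 [ 0.58044854 -0.02792474  0.10561488]
scene tumbler 784 [[0.5994, 0.2536, 0.0323], [0.6416, 0.2763, 0.0782], [0.6572, 0.3086, 0.1029]]
 rim [0.5954 0.2523 0.0972] [0.658  0.3126 0.1052] ((0.6256751418113708, 0.28431636095046997), 0.03379037231206894)
scene knob 142 [[0.7479, -0.0451, 0.0702], [0.7647, -0.0344, 0.088], [0.7695, -0.0224, 0.0945]]
scene head [ 0.58669796 -0.02675145] [ 0.49585791 -0.11704992  0.09807848] [0.67753801 0.06354701 0.10764953] 2711 [ 0.59374049 -0.02854806  0.10281927]
100 [ 0.863 -0.035  0.009] [ 0.846 -0.076  0.048] [0.864 0.018 0.008]
105 [ 0.849 -0.035  0.009] [ 0.816 -0.074  0.082] [0.815 0.016 0.083]
110 [ 0.834 -0.035  0.01 ] [ 0.803 -0.074  
[... 312 characters left out ...]
6 [ 0.754 -0.033  0.094] [ 0.773 -0.076  0.046] [0.787 0.017 0.01 ]
128 [ 0.748 -0.033  0.095] [ 0.773 -0.077  0.032] [0.767 0.016 0.047]
130 [ 0.743 -0.033  0.095] [ 0.761 -0.076  0.049] [0.758 0.016 0.056]
132 [ 0.741 -0.033  0.086] [ 0.757 -0.076  0.044] [0.761 0.016 0.033]
134 [ 0.733 -0.033  0.093] [ 0.756 -0.077  0.033] [0.762 0.017 0.015]
136 [ 0.728 -0.033  0.094] [ 0.756 -0.078  0.018] [0.762 0.017 0.001]
138 [ 0.721 -0.033  0.097] [ 0.756 -0.079  0.003] [0.755 0.017 0.003]
140 [ 0.715 -0.033  0.101] [ 0.752 -0.079 -0.002] [0.749 0.017 0.003]
145 [ 0.703 -0.033  0.098] [ 0.737 -0.079 -0.002] [0.735 0.017 0.003]
150 [ 0.692 -0.033  0.089] [ 0.723 -0.079 -0.002] [ 0.722  0.017 -0.   ]
```

View pics/crop.png

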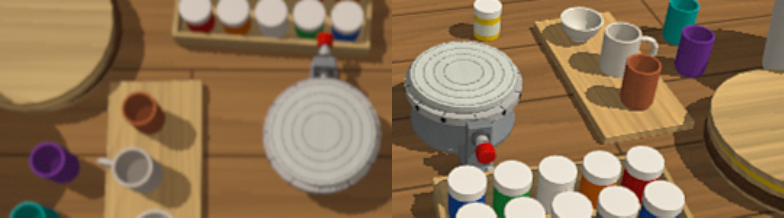

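The crop confirms it: the red-brown cup at crop (143,110) stands on the board, and the purple and turquoise ones stand beside the board. Next I'll move above it.

drive_tool --pt "0 0 0 -6.8 0" --pt "0 0 0 -6.8 0" --pt "-20 -14 0 0 0" --pt "-40 -27 0 0 0" --pt "-40 -27 0 0 0" --pt "-40 -27 0 0 0" --pt "-40 -27 0 0 0" --pt "-40 -27 0 0 0" --pt "-40 -27 0 0 0" --pt "-40 -27 0 0 0" --pt "-40 -27 0 0 0" --pt "-40 -27 0 0 0" --pt "-40 -27 0 0 0" --pt "-40 -27 0 0 0" --pt "-16 -13 0 0 0" --pt "0 0 0 0 0" --pt "0 0 0 0 0" --squeeze 20

```text
clock: 1.8
tool_pos: [0.6228, 0.2833, 0.2389]
tool_rot: [-3.142, -0.001, 3.141]
contact_force: [0.2, -0.0, 0.9]
finger_gap: 0.0869
grip_force: 0.0
```

```bash
python3 - <<'E'
from h import *
p,d,i=grab('wrist'); cv2.imwrite('pics/w1.png',p); P=pts(d,i); np.savez('/tmp/w1.npz',p=p,d=d,P=P)
s=ctrl.observe(); print(s['tool_pos'],s['tool_rot'],s['joints'],i)
q=p.astype(int); m=((q[...,2]>1.5*q[...,1])&(q[...,2]>1.8*q[...,0])&(abs(P[...,2]-.103)<.006)&(np.hypot(P[...,0]-.6235,P[...,1]-.283)<.06))
X=P[m]; print(len(X)); print(X.min(0),X.max(0),cv2.minEnclosingCircle(X[:,:2].astype(np.float32)))
E
```

```text
[0.62219562 0.28433124 0.23911768] [ 3.14113110e+00 -1.10452318e-03 -3.14076690e+00] [-0.63519281  0.4656756   0.20403096  1.29308311 -0.0934863   1.3927509
  1.13591943] {'fov_y': 59.86847575395119, 'cx': 282.187546909364, 'cy': 210.89753806823, 'cam_to_world': array([[ 1.11586889e-03, -9.52832386e-01, -3.03494975e-01,
         5.39255418e-01],
       [ 9.99999333e-01,  1.15359468e-03,  5.49787390e-05,
         2.82442884e-01],
       [ 2.97724666e-04, -3.03494834e-01,  9.52833037e-01,
         3.85977569e-01],
       [ 0.00000000e+00,  0.00000000e+00,  0.00000000e+00,
         1.00000000e+00]])}
1368
[0.59418491 0.25227973 0.09700453] [0.65287389 0.30983926 0.10708028] ((0.6238253116607666, 0.2812700867652893), 0.029963666573166847)
```

View pics/w1.png

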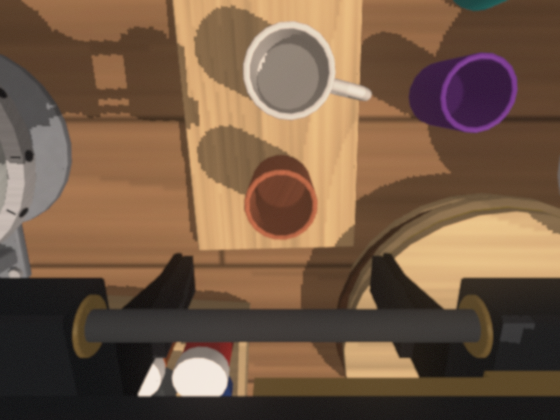

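The tumbler rim is at (281,205), the mug at (289,70), and a stack of bats begins at about (345,290). I'll check clearance for the fingers and measure the wheel, knob and jars before grasping.

```bash
python3 - <<'E'
from h import *
np.set_printoptions(suppress=True,precision=4)
P=np.load('/tmp/w1.npz')['P'];T=np.load('/tmp/top0.npz')
for nm,Q in(('w',P),('t',T['P'])):
    Q=Q.reshape(-1,3)
    f=Q[(abs(Q[:,0]-.623)<.02)&(abs(Q[:,1]-.282)<.07)&(abs(Q[:,1]-.282)>.034)&(Q[:,2]<.2)]; print(nm,'finger zone zmax',f[:,2].max())
    b=Q[(abs(Q[:,0]-.623)<.05)&(abs(Q[:,1]-.282)<.105)&(Q[:,2]<.2)]; print('body zone zmax',b[:,2].max())
# jar lids in tray: white blobs
p=T['p'];Q=T['P']; m=((p.min(2)>150)&(Q[...,2]>.065)&(Q[...,0]>.74)&(abs(Q[...,1])<.25)).astype(np.uint8)
n,l,st,c=cv2.connectedComponentsWithStats(m)
for k in range(1,n):
    if st[k,4]>60:
        X=Q[l==k]; print(c[k],st[k,4],np.median(X[:,2]),cv2.minEnclosingCircle(X[:,:2].astype(np.float32)))
E
```

```text
w finger zone zmax 0.022488629345174038
body zone zmax 0.10708027878233822
t finger zone zmax 0.02565110820247085
body zone zmax 0.10968294081410868
[196.6897  78.4483] 319 0.08251809323028358 ((0.8890536427497864, 0.19567085802555084), 0.02892724610865116)
[222.6171  80.0506] 316 0.0824668405128125 ((0.884811520576477, 0.12603893876075745), 0.029121506959199905)
[248.6223  81.7337] 323 0.08243046860846825 ((0.8804563283920288, 0.059593718498945236), 0.028106270357966423)
[274.5919  83.1869] 321 0.0824637850553065 ((0.8768971562385559, -0.008681503124535084), 0.028214944526553154)
[300.6398  84.9037] 322 0.08214551913285495 ((0.8712992072105408, -0.07688857614994049), 0.028443198651075363)
[193.9162 104.3084] 334 0.08237036310149892 ((0.8167983293533325, 0.19906628131866455), 0.02788533642888069)
[220.1497 105.9162] 334 0.08245070341552496 ((0.8123383522033691, 0.13244137167930603), 0.028645411133766174)
[246.4688 107.5074] 337 0.08240846374411248 ((0.8084268569946289, 0.06341033428907394), 0.027954837307333946)
[272.8533 109.1826] 334 0.08228095509689448 ((0.8051676750183105, -0.0035697277635335922), 0.0285992082208395)
[299.0744 110.7292] 336 0.08252227728637251 ((0.8014216423034668, -0.0716938003897667), 0.02821752429008484)
```

drive_tool --pt "-1 -1.5 20 0 0" --pt "0 0 35 0 0" --pt "0 0 35 0 0" --pt "0 0 35 0 0" --pt "0 0 28 0 0" --pt "0 0 15 0 0" --pt "0 0 0 0 0" --pt "0 0 0 0 0.15" --pt "0 0 0 0 0.2" --pt "0 0 0 0 0.24" --pt "0 0 0 0 0.28" --pt "0 0 0 0 0.32" --pt "0 0 0 0 0.36" --pt "0 0 0 0 0.4" --pt "0 0 0 0 0.4" --squeeze 15

```text
clock: 3.35
tool_pos: [0.6242, 0.2818, 0.0719]
tool_rot: [3.141, 0.0, 3.141]
contact_force: [-0.1, 0.3, 3.5]
finger_gap: 0.0599
grip_force: 15.0
```

drive_tool --pt "0 0 -8 0 0.4" --pt "0 0 -20 0 0.4" --pt "0 0 -35 0 0.4" --pt "0 0 -35 0 0.4" --pt "0 0 -35 0 0.4" --pt "0 0 -25 0 0.4" --pt "0 0 -10 0 0.4" --pt "2 -12 0 0 0.4" --pt "3 -25 0 0 0.4" --pt "4 -33 0 0 0.4" --pt "5 -37 0 0 0.4" --pt "5 -37 0 0 0.4" --pt "5 -37 0 0 0.4" --pt "5 -37 0 0 0.4" --pt "4 -35 0 0 0.4" --pt "3 -28 0 0 0.4" --pt "2 -18 0 0 0.4" --pt "1 -9 0 0 0.4" --pt "0 0 0 0 0.4" --pt "0 0 0 0 0.4"

```text
clock: 5.35
tool_pos: [0.5846, -0.0252, 0.2387]
tool_rot: [3.141, -0.001, -3.141]
contact_force: [-0.2, 0.8, -1.6]
finger_gap: 0.0601
grip_force: 15.0
```

```bash
python3 - <<'E'
from h import *
np.set_printoptions(suppress=True,precision=4)
s=ctrl.observe(); print({k:s[k] for k in('tool_pos','tool_rot','grip_force','finger_gap','contact_force','joints')})
p,d,i=grab('wrist'); cv2.imwrite('pics/w2.png',p); P=pts(d,i); np.savez('/tmp/w2.npz',p=p,d=d,P=P)
Q=P.reshape(-1,3); h=Q[(abs(Q[:,2]-.104)<.005)&(np.hypot(Q[:,0]-.585,Q[:,1]+.0265)<.12)]
print(len(h),h.min(0),h.max(0),np.median(h[:,2]))
for n in('top','wrist'):
    p,d,i=(p,d,i) if n=='wrist' else grab(n); P=pts(d,i)
    q=p.astype(int); m=(q[...,2]>110)&(q[...,1]<50)&(q[...,0]<50)&(np.hypot(P[...,0]-.755,P[...,1]+.0325)<.04)&(P[...,2]>.06)
    X=P[m]; print(n,len(X), X.size and (X.min(0),X.max(0),np.median(X,0)))
E
```

```text
{'tool_pos': array([ 0.5846, -0.0252,  0.2387]), 'tool_rot': array([ 3.1411, -0.0011, -3.1411]), 'grip_force': 15.000005538931873, 'finger_gap': 0.06007443206843609, 'contact_force': array([-0.22  ,  0.845 , -1.6469]), 'joints': array([-0.3162,  0.2465,  0.3364,  1.589 , -0.0838,  1.3213,  1.6029])}
27177 [ 0.4943 -0.1185  0.1026] [0.6377 0.0607 0.1088] 0.10613443054922184
top 0 0
wrist 0 0
```

View pics/w2.png

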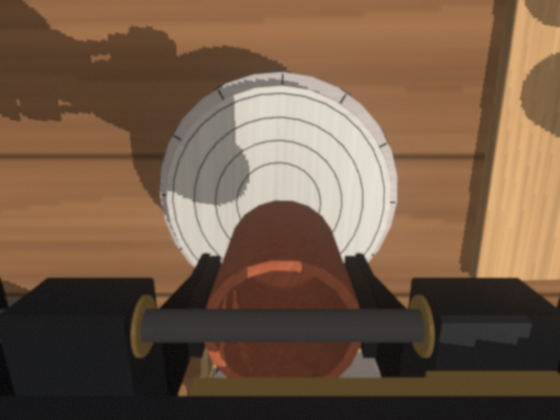

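The tumbler is held upright at (280,290). The wheel head's rim spans columns 163–396, with the inner ring centred near (279,200).

```bash
python3 - <<'E'
from h import *
from scipy.optimize import least_squares
np.set_printoptions(suppress=True,precision=4)
for f in('/tmp/w2.npz','/tmp/top0.npz'):
    P=np.load(f)['P'].reshape(-1,3); P=P[abs(P[:,2]-.106)<.004]; c=np.array([.585,-.028])
    for _ in range(4):
        v=P[:,:2]-c; r=np.hypot(*v.T); k=(r<.1); a=(np.degrees(np.arctan2(v[:,1],v[:,0]))//4).astype(int)
        E=np.array([P[k&(a==j)][np.argmax(r[k&(a==j)])][:2] for j in np.unique(a[k])]); E=E[np.hypot(*(E-c).T)>.083]
        s=least_squares(lambda x:np.hypot(E[:,0]-x[0],E[:,1]-x[1])-x[2],[*c,.09],loss='soft_l1',f_scale=.001); c=s.x[:2]
    print(f,s.x,len(E))
# rings on w2: dark pixels within head, project to z=.104
d=np.load('/tmp/w2.npz');g=cv2.cvtColor(d['p'],cv2.COLOR_BGR2GRAY);bh=cv2.morphologyEx(g,cv2.MORPH_BLACKHAT,np.ones((7,7)))
P=d['P'];m=(bh>25)&(abs(P[...,2]-.106)<.004)&(np.hypot(P[...,0]-.585,P[...,1]+.028)<.088); X=P[m][:,:2]
R=np.array([.034,.051,.068,.085])
s=least_squares(lambda x:np.abs(np.hypot(X[:,0]-x[0],X[:,1]-x[1])[:,None]-R*x[2]).min(1),[.585,-.028,1],loss='soft_l1',f_scale=.001);print('rings',s.x,len(X),np.median(abs(s.fun)))
E
```

```text
/tmp/w2.npz [ 0.5835 -0.029   0.0893] 63
/tmp/top0.npz [ 0.5825 -0.0274  0.0889] 90
rings [ 0.5842 -0.0292  0.9895] 2787 0.0004671104600878079
```

drive_tool --pt "0.4 -3.3 10 0 0.4" --pt "0 0 20 0 0.4" --pt "0 0 20 0 0.4" --pt "0 0 14 0 0.4" --pt "0 0 7 0 0.4" --pt "0 0 4 0 0.4" --pt "0 0 2 0 0.4" --pt "0 0 0 0 0.4" --pt "0 0 0 0 0.4"

```text
clock: 6.35
tool_pos: [0.5849, -0.0296, 0.1632]
tool_rot: [3.141, 0.001, 3.141]
contact_force: [-1.1, -0.9, -1.9]
finger_gap: 0.0603
grip_force: 15.0
```

drive_tool --pt "0 0 0.7 0 0.4" --pt "0 0 0.7 0 0.4" --pt "0 0 0 0 0.4" --pt "0 0 0 0 0.4"

```text
clock: 6.75
tool_pos: [0.5846, -0.0296, 0.1612]
tool_rot: [3.141, 0.0, 3.141]
contact_force: [0.0, -0.5, -2.4]
finger_gap: 0.0602
grip_force: 15.0
```

drive_tool --pt "0 0.8 0.7 0 0.4" --pt "0 0 0.6 0 0.4" --pt "0 0 0.5 0 0.4" --pt "0 0 0 0 0.4"

```text
clock: 7.15
tool_pos: [0.5845, -0.0287, 0.1593]
tool_rot: [3.142, -0.0, 3.141]
contact_force: [-1.0, 0.7, -2.5]
finger_gap: 0.0603
grip_force: 15.0
```

drive_tool --pt "0 0 0.5 0 0.4" --pt "0 0 0 0 0.4" --pt "0 0 0 0 0.4"

```text
clock: 7.45
tool_pos: [0.5845, -0.0287, 0.1588]
tool_rot: [3.141, 0.0, 3.141]
contact_force: [-0.2, -0.3, -2.4]
finger_gap: 0.0599
grip_force: 15.0
```

drive_tool --pt "0 0 0.5 0 0.4" --pt "0 0 0 0 0.4" --pt "0 0 0 0 0.4"

```text
clock: 7.75
tool_pos: [0.5845, -0.0287, 0.1583]
tool_rot: [3.141, 0.0, 3.141]
contact_force: [-0.4, -0.4, -2.0]
finger_gap: 0.0602
grip_force: 15.0
```

drive_tool --pt "0 0 0.4 0 0.4" --pt "0 0 0 0 0.4" --pt "0 0 0 0 0.4"

```text
clock: 8.05
tool_pos: [0.5845, -0.0288, 0.1579]
tool_rot: [3.141, -0.0, 3.141]
contact_force: [-0.0, 0.8, -2.5]
finger_gap: 0.0602
grip_force: 15.0
```

drive_tool --pt "0 0 0.4 0 0.4" --pt "0 0 0 0 0.4" --pt "0 0 0 0 0.4"

```text
clock: 8.35
tool_pos: [0.5846, -0.0287, 0.1579]
tool_rot: [3.141, 0.0, 3.141]
contact_force: [-1.9, -0.6, 3.7]
finger_gap: 0.0602
grip_force: 15.0
```

Contact: the force went from −2.5 to +3.7 N, so the tumbler is down. Releasing slowly and rising.

drive_tool --pt "0 0 0 0 0.31" --pt "0 0 0 0 0.29" --pt "0 0 0 0 0.27" --pt "0 0 0 0 0.22" --pt "0 0 0 0 0.14" --pt "0 0 0 0 0.1" --pt "0 0 0 0 0.1" --pt "0 0 -5 0 0.1" --pt "0 0 -15 0 0.1" --pt "0 0 -30 0 0.1" --pt "0 0 -40 0 0.1" --pt "0 0 -30 0 0.1" --pt "0 0 -10 0 0.1" --pt "0 0 0 0 0.1"

```text
clock: 9.75
tool_pos: [0.5853, -0.0288, 0.2899]
tool_rot: [3.141, 0.004, 3.141]
contact_force: [-0.4, 0.4, 0.1]
finger_gap: 0.0784
grip_force: 0.0
```

```bash
python3 - <<'E'
from h import *
np.set_printoptions(suppress=True,precision=4)
s=ctrl.observe(); print(s['tool_pos'],s['tool_rot'],s['finger_gap'])
p,d,i=grab('wrist'); cv2.imwrite('pics/w3.png',p); P=pts(d,i)
q=p.astype(int); m=((q[...,2]>1.5*q[...,1])&(q[...,2]>1.8*q[...,0])&(abs(P[...,2]-.189)<.008)&(np.hypot(P[...,0]-.585,P[...,1]+.028)<.06))
X=P[m]; print(len(X), len(X) and (X.min(0),X.max(0),cv2.minEnclosingCircle(X[:,:2].astype(np.float32))))
p,d,i=grab('scene'); cv2.imwrite('pics/s3.png',cv2.resize(p[150:330,200:440],None,fx=3,fy=3)); 
E
```

```text
[ 0.5853 -0.0288  0.2899] [3.1411 0.0037 3.1411] 0.07838368220497137
1798 (array([ 0.5544, -0.0584,  0.181 ]), array([ 0.613 , -0.0011,  0.1928]), ((0.5840550065040588, -0.029477359727025032), 0.029870476573705673))
```

View pics/s3.png

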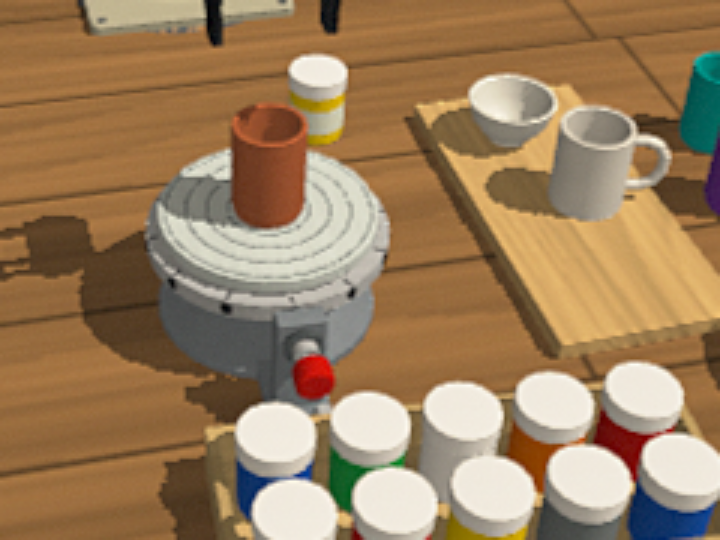

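The tumbler stands upright in the middle, at wrist-measured (.584,−.0295) against the rings' centre (.584,−.029). The knob shows at crop (315,377). Next I'll look at the knob from above.

drive_tool --pt "-15 0 0 0 0.3" --pt "-30 -1 0 0 0.4" --pt "-38 -1 0 0 0.4" --pt "-38 -1 0 0 0.4" --pt "-25 -1 10 0 0.4" --pt "-12 0 20 0 0.4" --pt "0 0 20 0 0.4" --pt "0 0 0 0 0.4" --pt "0 0 0 0 0.4"

```text
clock: 10.75
tool_pos: [0.742, -0.0328, 0.2367]
tool_rot: [3.142, -0.002, 3.141]
contact_force: [0.9, -0.2, -0.3]
finger_gap: 0.0523
grip_force: 0.0
```

```bash
python3 - <<'E'
from h import *
np.set_printoptions(suppress=True,precision=4)
s=ctrl.observe(); print(s['tool_pos'],s['tool_rot'],s['finger_gap'],s['joints'])
p,d,i=grab('wrist'); cv2.imwrite('pics/w4.png',p); P=pts(d,i); np.savez('/tmp/w4.npz',p=p,d=d,P=P)
q=p.astype(int); m=((q[...,2]>100)&(q[...,1]<60)&(q[...,0]<60)&(P[...,2]>.07)&(np.hypot(P[...,0]-.755,P[...,1]+.033)<.05))
X=P[m]; print(len(X)); print(np.percentile(X,[1,5,50,95,99],axis=0)); v,u=np.where(m);print(u.min(),u.max(),v.min(),v.max())
r=cv2.minAreaRect(X[:,:2].astype(np.float32)*1000);print(r)
Q=P.reshape(-1,3); 
br=Q[(abs(Q[:,2]-.1)<.004)&(abs(Q[:,1]+.03)<.03)&(Q[:,0]>.695)&(Q[:,0]<.735)];print('bracket',len(br),br.min(0),br.max(0))
j=Q[(Q[:,2]>.06)&(Q[:,0]>.77)&(abs(Q[:,1]+.033)<.035)&(Q[:,2]<.12)];print('front objs',len(j),j.min(0),j.max(0))
for y in(-.065,-.055,-.045,-.02,-.01,0): 
    a=Q[(abs(Q[:,1]-y)<.003)&(Q[:,2]<.15)&(Q[:,0]>.745)]; b=a[a[:,2]>.06]; c=a[a[:,2]>.03]; print(y,b[:,0].min() if len(b) else None,c[:,0].min() if len(c) else None, c[c[:,0]<.77][:,2].max() if (c[:,0]<.77).any() else None)
E
```

```text
[ 0.742  -0.0328  0.2367] [ 3.1415 -0.0021  3.1411] 0.05227484025747205 [-0.2171  0.6209  0.3459  1.0957 -0.1998  1.4581  1.6616]
614
[[ 0.7427 -0.0484  0.0846]
 [ 0.7432 -0.0474  0.0873]
 [ 0.7501 -0.038   0.0934]
 [ 0.7616 -0.0229  0.0969]
 [ 0.7627 -0.0219  0.0977]]
265 297 199 226
((752.8603515625, -34.79811096191406), (20.75754737854004, 27.489166259765625), 0.13330447673797607)
bracket 1228 [ 0.695  -0.0528  0.096 ] [ 0.7253 -0.0133  0.1039]
front objs 4403 [ 0.7733 -0.068   0.06  ] [0.9049 0.002  0.0851]
-0.065 0.7732572491212042 0.7571387938508234 0.04813556817179826
-0.055 0.7781269242797114 0.7576974471422734 0.04801667605301019
-0.045 0.7450712498734648 0.7450712498734648 0.09566232503716171
-0.02 0.7450010514233898 0.7450010514233898 0.09240245001010122
-0.01 0.776562550298528 0.7605658048357812 0.047806029236529435
0 0.7768722745345737 0.76091874369632 0.04824916286781511
```

View pics/w4.png

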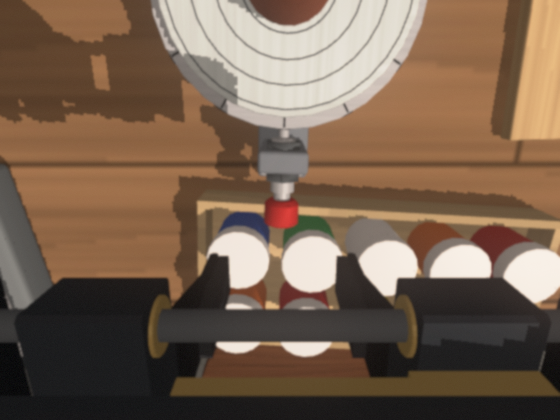

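The knob is at (281,212), centred near (.754,−.035), between the blue jar (238,255) and the green jar (311,260). Pinching its inner half leaves about 4 mm to the jars at full pull. Going down with a +2° turn, along the plunger's line.

drive_tool --pt "-1.5 -1.8 20 2 0.4" --pt "0 0 35 0 0.4" --pt "0 0 35 0 0.4" --pt "0 0 30 0 0.4" --pt "0 0 20 0 0.4" --pt "0 0 10 0 0.4" --pt "0 0 5 0 0.4" --pt "0 0 1 0 0.4" --pt "0 0 0 0 0.4" --pt "0 0 0 0 0.4" --squeeze 10

```text
clock: 11.8
tool_pos: [0.7447, -0.0347, 0.0829]
tool_rot: [3.141, 0.002, 3.106]
contact_force: [-0.6, -1.3, 0.6]
finger_gap: 0.0521
grip_force: 0.0
```

drive_tool --pt "0 0 0 0 0.5" --pt "0 0 0 0 0.55" --pt "0 0 0 0 0.6" --pt "0 0 0 0 0.65" --pt "0 0 0 0 0.7" --pt "0 0 0 0 0.8" --pt "0 0 0 0 0.8" --squeeze 10

```text
clock: 12.5
tool_pos: [0.7441, -0.0338, 0.0815]
tool_rot: [3.141, -0.0, 3.107]
contact_force: [0.2, 3.0, 0.8]
finger_gap: 0.0289
grip_force: 10.0
```

drive_tool --pt "0 0.5 0 0 0.85" --pt "0 0 0 0 0.9" --pt "0 0 0 0 0.95" --pt "0 0 0 0 0.95" --squeeze 55

```text
clock: 12.9
tool_pos: [0.7441, -0.0338, 0.0815]
tool_rot: [3.141, 0.0, 3.106]
contact_force: [-0.3, 2.9, 0.8]
finger_gap: 0.0273
grip_force: 55.0
```

drive_tool --pt "-1 0 0 0 0.95" --pt "-1 0 0 0 0.95" --pt "-1 0 0 0 0.95" --pt "-1 0 0 0 0.95" --pt "0 0 0 0 0.95"

```text
clock: 13.4
tool_pos: [0.7467, -0.0339, 0.0814]
tool_rot: [3.141, -0.003, 3.106]
contact_force: [-8.3, 4.2, 5.4]
finger_gap: 0.0275
grip_force: 55.0
```

Spring force is felt and the grip holds. Continuing the pull.

drive_tool --pt "-1 0 0 0 0.95" --pt "-1 0 0 0 0.95" --pt "-1 0 0 0 0.95" --pt "-1 0 0 0 0.95" --pt "-1 0 0 0 0.95" --pt "-1 0 0 0 0.95" --pt "-1 0 0 0 0.95" --pt "0 0 0 0 0.95" --squeeze 60

```text
clock: 14.2
tool_pos: [0.7533, -0.0341, 0.0814]
tool_rot: [3.141, -0.005, 3.106]
contact_force: [-10.8, 4.6, 6.4]
finger_gap: 0.0271
grip_force: 60.0
```

drive_tool --pt "-1 0 0 0 0.95" --pt "-1 0 0 0 0.95" --pt "-1 0 0 0 0.95" --pt "0 0 0 0 0.95"

```text
clock: 14.6
tool_pos: [0.7561, -0.0342, 0.0813]
tool_rot: [3.141, -0.005, 3.106]
contact_force: [-12.6, 5.5, 6.8]
finger_gap: 0.0273
grip_force: 60.0
```

drive_tool --pt "-1 0 0 0 0.95" --pt "-1 0 0 0 0.95" --pt "-1 0 0 0 0.95" --pt "0 0 0 0 0.95"

```text
clock: 15.0
tool_pos: [0.7589, -0.0343, 0.0813]
tool_rot: [3.141, -0.006, 3.106]
contact_force: [-13.6, 4.2, 6.9]
finger_gap: 0.0275
grip_force: 60.0
```

drive_tool --pt "-0.7 0 0 0 0.95" --pt "-0.7 0 0 0 0.95" --pt "0 0 0 0 0.95"

```text
clock: 15.3
tool_pos: [0.7602, -0.0343, 0.0814]
tool_rot: [3.141, -0.006, 3.106]
contact_force: [-14.4, 3.6, 8.7]
finger_gap: 0.0272
grip_force: 60.0
```

drive_tool --pt "-0.7 0 0 0 0.95" --pt "-0.7 0 0 0 0.95" --pt "0 0 0 0 0.95" --pt "0 0 0 0 0.95"

```text
clock: 15.7
tool_pos: [0.7603, -0.0344, 0.0812]
tool_rot: [3.14, -0.009, 3.106]
contact_force: [-21.0, 4.9, 11.4]
finger_gap: 0.0271
grip_force: 60.0
```

The stop is reached: 16.2 mm of travel, with the force rising to 21 N. One check of the scene follows.

```bash
python3 - <<'E'
from h import *
np.set_printoptions(suppress=True,precision=4)
p,d,i=grab('scene'); a=np.load('/tmp/scene0.npz')['p']
cv2.imwrite('pics/s5.png',cv2.resize(p[150:330,200:440],None,fx=3,fy=3)); P=pts(d,i)
q=p.astype(int); m=((q[...,2]>1.5*q[...,1])&(q[...,2]>1.8*q[...,0])&(P[...,2]>.12)&(P[...,2]<.2)&(np.hypot(P[...,0]-.585,P[...,1]+.028)<.06)); X=P[m]; print(len(X),len(X) and (X.min(0),X.max(0)))
p,d,i=grab('wrist'); cv2.imwrite('pics/w5.png',p); s=ctrl.observe(); print(s['tool_pos'],s['contact_force'],s['clock'])
E
```

```text
270 (array([ 0.557 , -0.057 ,  0.1204]), array([ 0.6134, -0.0267,  0.19  ]))
[ 0.7603 -0.0344  0.0813] [-21.8386   5.2211  12.0664] 15.8
```

View pics/s5.png

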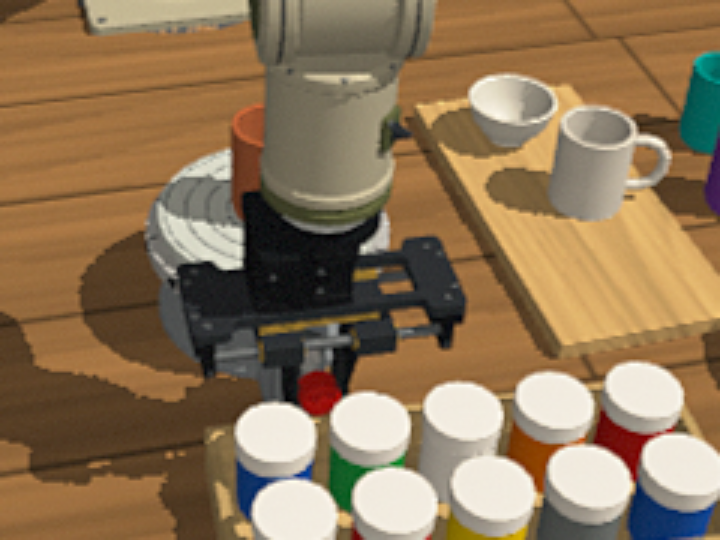

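View pics/w5.png

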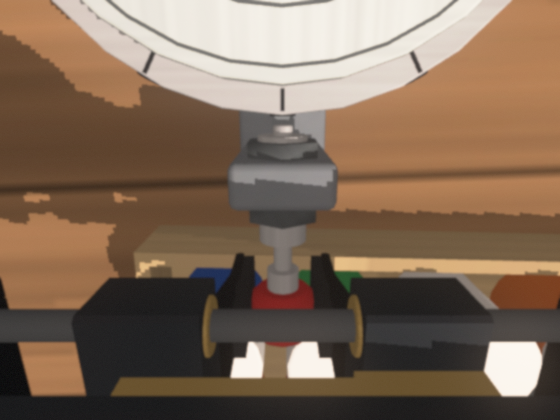

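The tumbler stands unmoved in the first picture. In the second, the knob at (283,305) is held fully back with its shaft exposed, the index mark at (282,98) is still in line with the pin, and the jars are untouched. Handing in.

```bash
python3 -c "
from station import ctrl
print(ctrl.hand_in())"
```

```text
the job is handed in; nothing more can be done
None
```

The job is handed in: the tumbler stands upright in the middle of the wheel, and the arm is holding the plunger against its stop (about 16 mm of travel), with the wheel not turned and the other things undisturbed as far as the last pictures show.

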